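Refit the dust drawer and filter of a bench dust extractor

ROBOT

A 6-joint arm with a two-finger parallel gripper is mounted at the origin on a cart in front of the work surface, level with it; the furniture and walls round the work are solid. World frame = base frame: x ahead of the robot, y to its left, z up, the work surface at z = 0. Lengths are in m, angles in rad, forces in N, time in s.
With the tool pointing down it reaches from about 0.35 to 0.975 m from the base axis. Payload 4.9 kg.
Tool frame: the origin (TCP) lies at the very end of the fingers, on their centre line; the grasp point (between the pads) lies 19 mm behind it; z points along the fingers, y is the line along which they close (so a half turn about z gives the same grasp; the last joint's range is limited). The gripper opens to 85 mm and grips with 20 to 120 N. Pads are 22 mm wide; open, the fingers measure 114 mm over their backs; the gripper's body (76 mm by 85 mm) begins 54 mm behind the grasp point. The pads swing forward as they close: fully open they stand 13 mm farther back than shut.
Start: joints at [-0.119, 0.053, 1.613, -0, 1.476, -0.119], TCP at [0.625, 0, 0.231] pointing down, gripper open.
Joint ranges: [-3.01, 3.01], [-1.01, 2.22], [0.06, 2.58], [-1.02, 4.17], [0.09, 2.62], [-3.14, 3.14]. Speed limits (rad/s): [2.57, 2.57, 3.14, 3.14, 3.14, 3.14].

INTERFACE

Orientations are given as a unit quaternion [w, x, y, z].
In Python, from plant import manip, vision, order gives the robot as it stands.
- The arm moves only by the tool play_rows, never from a script. Its argument "steps" is a list that holds one entry, the list of rows, each a list of 6 numbers: the shift along the tool's x, y, z in mm, then the turn, a rotation vector about the tool's x, y, z in degrees. A call has 1 to 12 rows; each row is the pose to reach, as a shift and turn from the pose commanded when the call began, along the tool's axes at that moment; what a row does not reach only later rows make up. A row lasts 1/12 s, in which the tool goes at most 41.7 mm and 7.16 degrees, less where a joint would pass 70% of its speed; a pose out of reach is approached as far as the arm can. A call with a gripper value outside its range is refused whole. "claw" is the gripper's target within -1 to 1 (fully open at 1, half-way at 0, shut at -1), set as the call begins (left out, the last holds). The fingers move at their own pace and stop on an object; the grip force is fixed at half the most. Time passes only in rows, so rows that repeat a pose let the fingers close. It gives the time, the measured TCP pose, the force, the opening and the grip force at its end, in the units of the state.
- manip.state(): the state, without advancing time (a new reading comes with each control period).
- vision.grab_frame(name): name is "scene" or "side" or "wrist"; returns (picture, depth): 400x640x3 uint8, blue, green, red; 400x640 float32, m along the optical axis (not along the pixel's ray), 0 where there is no reading.
- vision.camera_info(name): a dict with "K" (3x3 intrinsics, pixels), "eye" and "orientation" of the camera in the world; the wrist camera has in their place "T_tool_cam" (4x4, takes a point from camera to tool coordinates, whose origin is the TCP and whose axes are the flange's). Camera axes: x right, y down, z forward; pixel columns grow to the right and rows downward; lengths in m; the calibration is good to about 2 mm. The wrist camera is an equidistant fisheye: a pixel r from the principal point sees the ray r / f radians off the axis. A picture is of the moment at which its call begins: read the wrist's pose just before it. camera_info takes no time and is no camera call.
- order.job_done(): hands the job in; it is judged then, once.
The state is a dict: "time": time; "joint_pos": joint angles; "joint_vel": joint speeds; "joint_efforts": joint torques, N m; "tool_pos": TCP position; "tool_rot": TCP orientation; "contact_force": force on the tool from outside, world axes, zero at the start; "ft_torque": the same for the moment, N m; "gripper_width": opening from 0.0 (shut) to 1.0 (fully open); "grasp_force": force on a finger pad.
Only numpy, scipy, OpenCV 4.12 (cv2) and the standard library are available. Lean on these libraries where they do the work, as an engineer would, in place of code of your own. Each camera call takes 0.05 s, during which the arm holds its last target. There are 200 camera calls.

TASK

The bench dust extractor has been emptied; put it back together. Slide the dust drawer fully home in its bay, and fit the filter canister on the collar: lugs in the notches, push it down against the spring and turn it a quarter-turn clockwise until it stops and springs up into its lock. Leave the other things on the bench where they are.

Things in the scene. Friction and masses are not known exactly. Their poses are not given: they have to be found in the camera images.
- extractor: Low grey dust extractor, fixed, 190 (x) x 140 (y) x 62 mm high; black blower pod (to 105 mm) on its rear (+x). Origin: centre of its underside, on the bench. Its front faces its own -x: there an open bay, bench as floor, takes the drawer, which slides in along +x. On its roof stands a round aluminium collar, 98 mm across.
- bay_mouth (a point): Middle of the bay's open front (108 mm wide, 42 mm high), 21 mm above the bench, in the plane of the extractor's front face (x = -95 mm in the extractor's frame).
- collar_rim (a point): Centre of the upright collar at its rim, 90 mm above the bench. Mouth 65 mm across with two opposite notches for the canister's lugs; a spring plate (1 N/mm) inside carries the canister. From the notches the lugs turn 75 degrees clockwise (from above) under lips to a stop, where the canister's bar lies along the extractor's y axis; the other way is blocked.
- collar_notch (a point): Middle of one notch at rim height, 37 mm from the collar axis (the other is opposite). Notches are 21 mm wide and 85 mm across both. Seen from above their line lies 165 degrees anticlockwise (= 15 degrees clockwise) from the extractor's x axis.
- canister_grip (a point): Loose filter canister, 0.3 kg, upright on the bench: pleated paper filter 83 mm across, grey cap 90 mm across (its top 101 mm over the underside), on it a black grip bar 66 mm long, 14 mm thick, 32 mm high. This point: on the canister's axis in the bar, 121 mm above the underside, 10 mm below the bar's top. x runs along the bar, z up. Half a turn makes no difference.
- canister_lugs (a point): Canister axis at mid height of its two lugs, 9.5 mm above its underside. Spigot 60 mm across; lugs along +x and -x under the bar's ends, 80 mm across both, 16 mm wide, 7 thick. Below the rim: resting in the notches 3 mm; pushed down so that it can turn 11 to 14 mm (14 is the bottom; about 10 N); locked and let go 8 mm, sprung up 2.5 mm into pockets at the end of the turn.
- drawer_centre (a point): Loose dust drawer: open grey tray 120 (x) x 104 (y) x 36 mm, 0.3 kg, flat on the bench. This point: tray centre, 18 mm up. Its +x end goes in first and has bevelled corners; 2 mm play each side in the bay. A front panel 124 mm wide, 40 high closes the -x end and stops against the extractor's front face; then this point is 60 mm inside the bay mouth (x = -35 mm in the extractor's frame).
- drawer_tab (a point): Black pull tab of the drawer: an upright fin 12 mm thick (y), 60 mm long (x), top 37 mm above the bench, standing out to -x from the front panel. This point: in the tab, 24 mm above the bench, 38 mm in front of the panel, 103 mm from drawer_centre. Axes as the drawer's.
- tape_measure: Bystander: yellow tape measure, 68 x 71 x 35 mm, loose. Left of it the fixed bench vice fills x 0.2 to 0.61 m, y 0.05 to 0.23 m of the room, up to 0.17 m.
- g_nut_tin: Bystander: round tin with a green lid, 65 x 32 mm, loose. Above it hang wall shelves, the lowest 0.37 m over the bench, from x = 0.625 m back and y = 0.08 to 0.62 m of the room: keep the wrist clear of them.
- sanding_block: Bystander: brown sanding block, 63 x 106 x 37 mm, loose.
- paint_brush: Bystander: paint brush, 191 mm long, lying loose.

How it is judged:
At the end, for the whole second after the job is handed in: Drawer flat in its bay, front panel within 4 mm of the extractor's front. Canister upright (0.06 rad), within 4 mm of the collar axis, bar within 0.12 rad of the extractor's y axis, lugs sprung up into the pockets (centre 6 to 9.7 mm below the rim). No bystander moved over 30 mm (x of drawer_centre in the frame of extractor above -0.039 m and z of drawer_centre in the frame of extractor below 0.023 m and horizontal distance between drawer_centre and bay_mouth below 0.066 m and horizontal distance between canister_lugs and collar_rim below 0.004 m and z of canister_lugs in the frame of collar_rim between -0.0097 and -0.006 m and angle between the x axis of canister_lugs and the y axis of extractor, either way round below 0.12 rad and angle between canister_lugs's own z axis and vertical below 0.06 rad); the robot touches nothing.
It fails at once if a bystander (tape measure) is moved more than 30 mm (distance of tape_measure from where it was at the start of the episode above 0.03 m).
It fails at once if a bystander (g nut tin) is moved more than 30 mm (distance of g_nut_tin from where it was at the start of the episode above 0.03 m).
It fails at once if a bystander (sanding block) is moved more than 30 mm (distance of sanding_block from where it was at the start of the episode above 0.03 m).
It fails at once if a bystander (paint brush) is moved more than 30 mm (distance of paint_brush from where it was at the start of the episode above 0.03 m).
It also fails if it takes over 67 s, if anything falls off the work surface, if the arm or the gripper's body presses on something with over 40 N, if the wrist force passes 120 N, or if a joint passes its speed limit or range.

## Working session

There is one attempt and no reset: what is moved stays moved. The work goes in short steps, Python scripts to look and compute and a tool call to move; the robot and the scene stay as the last step left them, time stands still between calls to the robot, and variables do not carry over. Pictures are saved under pics/ and viewed, at most 10 in all, crops included, and the job is handed in when it is done.

Besides the shell and the picture viewer there is one more tool, called in YAML: its name, and indented under it one key for each argument. play_rows: Moves the arm, as the interface text tells. Its arguments: {"type":"object","properties":{"steps":{"type":"array"},"claw":{"type":"number"}},"required":["steps"]}

```bash
mkdir -p pics; ls; cat > h.py <<'E'
from plant import manip, vision, order
import numpy as np, cv2
from scipy.spatial.transform import Rotation as R
def rot(q): return R.from_quat([q[1],q[2],q[3],q[0]])
def cloud(name):
    im,d=vision.grab_frame(name); c=vision.camera_info(name); K=np.array(c['K'])
    v,u=np.mgrid[:400,:640]; P=np.stack([(u-K[0,2])/K[0,0]*d,(v-K[1,2])/K[1,1]*d,d],-1)
    o=np.array(c['orientation']); 
    M=rot(o).as_matrix() if o.size==4 else o
    return im,d,P@M.T+np.array(c['eye'])
E
python3 - <<'E'
from h import *
s=manip.state(); print(s)
for n in ['scene','side']:
    im,d,W=cloud(n); c=vision.camera_info(n); print(c)
    np.savez(''+n+'.npz',im=im,d=d,W=W); cv2.imwrite('pics/'+n+'1.png',im)
E
```

```text
pics
{'time': 0.0, 'joint_pos': array([-1.18995174e-01,  5.33603608e-02,  1.61429386e+00,  9.22153600e-06,
        1.47599635e+00, -1.18983066e-01]), 'joint_vel': array([ 6.57911645e-04, -6.37845675e-04, -3.37110728e-05,  8.92280390e-04,
       -1.35706703e-03,  1.94981889e-03]), 'joint_efforts': array([ 2.70554956e-04, -3.93670499e+01, -3.70175600e+01, -1.62778279e-04,
        6.93513779e-03, -6.06393527e-06]), 'tool_pos': array([6.24378299e-01, 8.03467865e-05, 2.30060929e-01]), 'tool_rot': array([-8.11645651e-04,  7.07111000e-01,  7.07101814e-01, -6.32460264e-04]), 'contact_force': array([-0.61283711,  0.78338026, -0.3988508 ]), 'ft_torque': array([-0.00747403,  0.06491029,  0.00906412]), 'grasp_force': 0.0, 'gripper_width': 0.9993022362181101}
{'K': array([[444.81336723,   0.        , 318.2130294 ],
       [  0.        , 444.81336723, 199.08995583],
       [  0.        ,   0.        ,   1.        ]]), 'eye': array([0.13065278, 0.84622509, 1.1137003 ]), 'orientation': array([ 0.08830124, -0.239878  ,  0.90328636, -0.34457973])}
{'K': array([[380.83486146,   0.        , 319.40737161],
       [  0.        , 380.83486146, 197.76564753],
       [  0.        ,   0.        ,   1.        ]]), 'eye': array([ 0.53124448, -0.82801875,  0.81035118]), 'orientation': array([-0.42918149,  0.90282749, -0.0261129 ,  0.00488739])}
```

View pics/scene1.png

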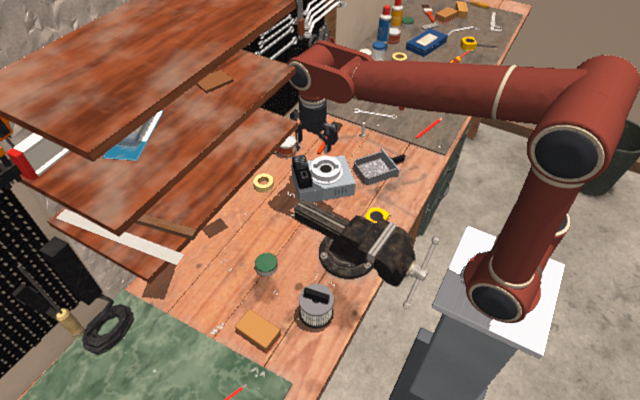

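View pics/side1.png

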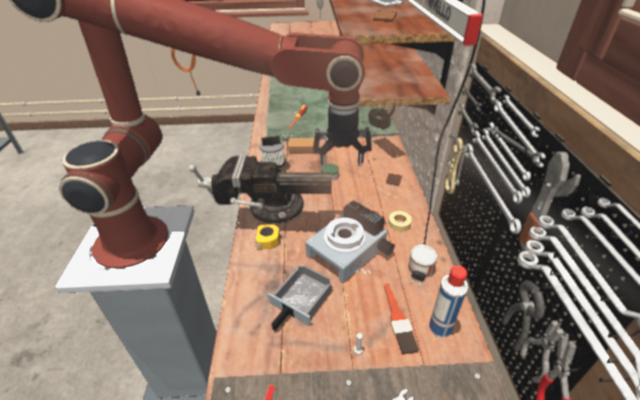

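The scene view shows the canister at (317,305), extractor collar at (327,170), drawer at (376,167) and tab at (400,158). In the side view they are at collar (345,234), drawer (300,293) and tab (283,318), with the drawer in front of the bay and roughly aligned with it.

```bash
cat > m.py <<'E'
from h import *
from scipy.optimize import least_squares
def circ(P):
    f=lambda p:np.hypot(P[:,0]-p[0],P[:,1]-p[1])-p[2]
    return least_squares(f,[*P[:,:2].mean(0),.04],loss='soft_l1',f_scale=.002).x
def sel(n,u0,u1,v0,v1,z0,z1):
    W=D[n]['W'][v0:v1,u0:u1]; im=D[n]['im'][v0:v1,u0:u1]
    m=(W[...,2]>z0)&(W[...,2]<z1)&(D[n]['d'][v0:v1,u0:u1]>0)
    return W[m],im[m]
D={n:np.load(n+'.npz') for n in ['scene','side']}
def rect(P):
    r=cv2.minAreaRect((P[:,:2]*1000).astype(np.float32)); return np.round(r[0],1),np.round(r[1],1),round(r[2],1)
for n,b in [('scene',(285,360,140,205)),('side',(300,390,200,280))]:
    for z0,z1 in [(.055,.068),(.083,.097)]:
        P,_=sel(n,*b,z0,z1); print(n,z0,len(P),'medz',np.median(P[:,2]),rect(P), circ(P) if z0>.08 else '')
    P,_=sel(n,*b,.098,.112); print('pod',len(P),rect(P))
for n,b in [('scene',(350,410,140,190)),('side',(262,335,260,335))]:
    P,c=sel(n,*b,.028,.046); print(n,'drawer',len(P),np.median(P[:,2]),rect(P))
    dk=c.max(1)<55; Q=P[dk]; print(' dark',len(Q),Q.mean(0) if len(Q) else '',rect(Q) if len(Q)>3 else '')
for n,b in [('scene',(290,345,275,335)),('side',(250,295,130,170))]:
    for z0,z1 in [(.094,.107),(.122,.138)]:
        P,_=sel(n,*b,z0,z1)
        if len(P)>5: print(n,'can',z0,len(P),np.median(P[:,2]),rect(P),circ(P))
E
python3 m.py
```

```text
scene 0.055 786 medz 0.06141893443184143 (array([ 675.5, -123. ]), array([190.8, 274.4]), 43.8) 
scene 0.083 390 medz 0.08928218267072197 (array([643.1, -64.8]), array([153.4, 119. ]), 42.8) [ 0.62731678 -0.08206616  0.04419934]
pod 359 (array([683.8, -31.2]), array([ 46.3, 122.8]), 42.8)
side 0.055 1263 medz 0.06318197514394475 (array([632.9, -82.1]), array([189.6, 142.6]), 42.7) 
side 0.083 651 medz 0.09081271586194484 (array([649.5, -78.2]), array([141.4, 121.5]), 50.4) [ 0.63244651 -0.08653554  0.04590602]
pod 499 (array([685.9, -33.9]), array([ 47.8, 118.9]), 42.7)
scene drawer 331 0.03554798681948723 (array([ 510.2, -221. ]), array([259.5, 126.1]), 57.1)
 dark 40 [ 0.45000658 -0.30399413  0.0346224 ] (array([ 449.3, -303.8]), array([41.5, 12.1]), 50.9)
side drawer 700 0.037149009848821746 (array([ 499.7, -236.2]), array([222.8, 123.5]), 58.6)
 dark 106 [ 0.45890142 -0.30576943  0.03505983] (array([ 452.8, -302.3]), array([57.7, 27.4]), 45.5)
scene can 0.094 663 0.100491664599768 (array([408.2, 357.6]), array([86.8, 89.5]), 28.9) [0.40778812 0.35444856 0.03579247]
scene can 0.122 158 0.12964377807051314 (array([407.9, 357.5]), array([66.7, 15.5]), 9.2) [0.44331174 0.15901448 0.20433691]
side can 0.094 194 0.1025340698194942 (array([410.3, 344.2]), array([86.4, 72.6]), 4.7) [0.40872542 0.35788166 0.03762608]
side can 0.122 92 0.13043384444932593 (array([413.1, 259.3]), array([ 63.1, 216.3]), 2.5) [0.422586   0.25824597 0.09687329]
```

play_rows:
  steps:
    - [[-200, -100, -120, 0, 0, 33], [-200, -100, -120, 0, 0, 33], [-200, -100, -120, 0, 0, 33], [-200, -100, -120, 0, 0, 33], [-200, -100, -120, 0, 0, 33], [-200, -100, -120, 0, 0, 33], [-200, -100, -120, 0, 0, 33], [-200, -100, -120, 0, 0, 33], [-200, -100, -120, 0, 0, 33]]

```text
time: 0.85
tool_pos: [0.5249, -0.1997, 0.3505]
tool_rot: [-0.001, 0.879, 0.477, -0.0]
contact_force: [-0.6, 0.3, -0.3]
gripper_width: 0.998
grasp_force: 0.0
```

```bash
cat >> h.py <<'E'
def wcloud():
    c=vision.camera_info('wrist'); s=manip.state(); im,d=vision.grab_frame('wrist'); K=np.array(c['K'])
    v,u=np.mgrid[:400,:640]; x=(u-K[0,2])/K[0,0]; y=(v-K[1,2])/K[1,1]; r=np.hypot(x,y)+1e-9
    t=np.tan(np.minimum(r,1.4))/r; P=np.stack([x*t*d,y*t*d,d],-1)
    T=np.array(c['T_tool_cam']); P=P@T[:3,:3].T+T[:3,3]
    return im,d,P@rot(s['tool_rot']).as_matrix().T+s['tool_pos'],s
E
python3 - <<'E'
from h import *
im,d,W,s=wcloud(); print(s['time'],s['tool_pos'],s['tool_rot'],s['joint_pos']); print(vision.camera_info('wrist'))
np.savez('wrist.npz',im=im,d=d,W=W)
cv2.imwrite('pics/w1.png',im)
for n in ['scene','side']:
    im,d,W=cloud(n); np.savez(n+'2.npz',im=im,d=d,W=W)
E
```

```text
0.85 [ 0.52487506 -0.19972654  0.3504787 ] [-6.37450090e-04  8.78921318e-01  4.76966361e-01 -3.26394825e-05] [-4.96437024e-01 -1.40399485e-01  1.60453311e+00  6.44678641e-04
  1.67856301e+00  8.00282281e-02]
{'K': array([[309.70691629,   0.        , 319.00809215],
       [  0.        , 309.70691629, 200.63605295],
       [  0.        ,   0.        ,   1.        ]]), 'T_tool_cam': array([[ 6.92189511e-04, -9.61300642e-01, -2.75500628e-01,
         6.90665581e-02],
       [ 9.99999678e-01,  7.77398598e-04, -2.00088412e-04,
         4.41915447e-04],
       [ 4.06518920e-04, -2.75500400e-01,  9.61300871e-01,
        -1.42030184e-01],
       [ 0.00000000e+00,  0.00000000e+00,  0.00000000e+00,
         1.00000000e+00]])}
```

View pics/w1.png

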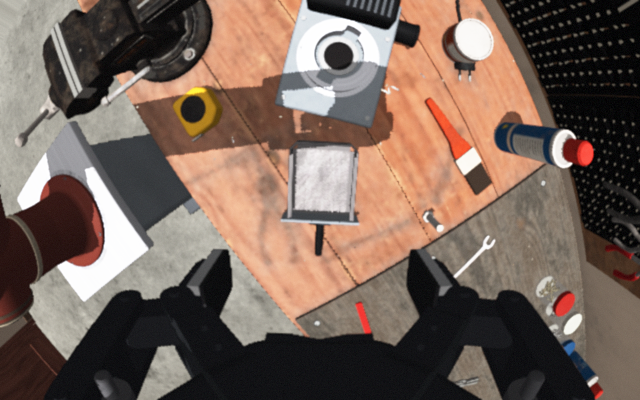

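The wrist view shows the collar at (340,57), drawer at (323,183) and tab at (319,238). The tape measure at (196,112) and brush at (460,148) are clear of the path. Next I'll fit them.

```bash
cat > m2.py <<'E'
from m import *
print('-----')
D['wrist']=np.load('wrist.npz')
for n in ['side','scene']: D[n+'2']=np.load(n+'2.npz')
from scipy.optimize import least_squares
def ring(P):
    # z-rim points within 60mm of guess, keep r 30..52: centre of annulus by mean-bound fit
    g=np.array([.632,-.083])
    for _ in range(10):
        r=np.hypot(*(P[:,:2]-g).T); Q=P[r<.054]; a=np.arctan2(*(Q[:,:2]-g).T[::-1]); rr=np.hypot(*(Q[:,:2]-g).T)
        ks=((a+np.pi)/(2*np.pi)*16).astype(int)%16
        o=[(np.percentile(rr[ks==k],97),(k+.5)/16*2*np.pi-np.pi) for k in range(16) if (ks==k).sum()>4]
        A=np.array([[np.cos(t),np.sin(t),1] for _,t in o]); x=np.linalg.lstsq(A,np.array([q for q,_ in o]),rcond=None)[0]; g=g+x[:2]
    return g,x[2],len(o),len(Q)
B={'wrist':(270,420,0,130),'side2':(300,390,200,280),'scene2':(285,360,140,205),'side':(300,390,200,280),'scene':(285,360,140,205)}
for n,b in B.items():
    P,_=sel(n,*b,.084,.096); print(n,'ring',ring(P)); 
    P,_=sel(n,*b,.056,.067); 
    if n!='scene': 
        k=np.hypot(P[:,0]-.633,P[:,1]+.082)<.13; print('  roof',k.sum(),rect(P[k]))
T={'wrist':(270,370,130,265),'side2':(262,335,260,335),'scene2':(350,410,140,190)}
e=np.array([np.cos(np.radians(57)),np.sin(np.radians(57))])
for n,b in T.items():
    P,c=sel(n,*b,.028,.044)
    k=np.hypot(P[:,0]-.508,P[:,1]+.217)<.135; P=P[k]; c=c[k]
    th=np.radians(57); h=np.array([np.cos(th),np.sin(th)]); l=np.array([-h[1],h[0]])
    q=(P[:,:2]-[.508,-.217]); x=q@h; y=q@l
    body=P[(x>-.075)&(x<.07)&(abs(y)<.07)]; tab=P[(x<-.075)&(abs(y)<.03)]
    print(n,len(body),'tray',rect(body),np.median(body[:,2]),'tab',len(tab),tab.mean(0).round(4),rect(tab))
E
python3 m2.py | sed -n '/-----/,$p'
```

```text
-----
wrist ring (array([ 0.62751458, -0.08864543]), np.float64(0.048827084615869265), 16, 2265)
  roof 6384 (array([633.3, -83.1]), array([186.8, 141. ]), 43.0)
side2 ring (array([ 0.62749808, -0.087795  ]), np.float64(0.049122661194145614), 16, 476)
  roof 1186 (array([634.1, -80.7]), array([192.3, 142.7]), 42.9)
scene2 ring (array([ 0.62594728, -0.08700231]), np.float64(0.049608333525500266), 16, 315)
  roof 698 (array([632.2, -78.9]), array([192.6, 146.6]), 44.4)
side ring (array([ 0.62777157, -0.08782106]), np.float64(0.04933509515921095), 16, 479)
  roof 1191 (array([632.7, -82.4]), array([188. , 143.2]), 43.8)
scene ring (array([ 0.62596602, -0.08682378]), np.float64(0.04956556830001623), 16, 305)
wrist 1146 tray (array([ 508.5, -231.1]), array([125.7, 121.3]), 54.4) 0.03621604043565438 tab 251 [ 0.4559 -0.3052  0.0356] (array([ 457.9, -308.2]), array([56.9, 25. ]), 56.5)
side2 518 tray (array([ 507.2, -229.6]), array([128.5, 122.6]), 56.1) 0.0373162622703358 tab 157 [ 0.4571 -0.3058  0.0357] (array([ 459.6, -307.8]), array([58.3, 29.1]), 64.4)
scene2 263 tray (array([ 504.3, -227.4]), array([127.5, 125.1]), 55.8) 0.03468009540175876 tab 49 [ 0.4509 -0.3044  0.035 ] (array([ 452.6, -304.3]), array([60.3, 20.3]), 44.1)
```

```bash
cat > t.py <<'E'
from h import *
import sys
def go(x,y,z,yw,s=None):
    s=s or manip.state(); M=rot(s['tool_rot']); a=np.radians(yw)
    Y=np.array([np.cos(a),np.sin(a),0]); Z=np.array([0,0,-1.]); G=np.stack([np.cross(Y,Z),Y,Z],1)
    print(x,y,z,yw,'->',M.inv().apply(np.array([x,y,z])-s['tool_pos']*1000).round(1),np.degrees((M.inv()*R.from_matrix(G)).as_rotvec()).round(2))
if __name__=='__main__':
    for a in sys.argv[1:]: go(*map(float,a.split(',')))
E
python3 t.py 450.6,-313.1,60,-34.8 450.6,-313.1,8,-34.8 424.8,-276.4,8,-47 532.3,-176.1,8,-47
```

```text
450.6 -313.1 60.0 -34.8 -> [-136.6    0.5  289.5] [-0.17 -0.    1.91]
450.6 -313.1 8.0 -34.8 -> [-136.6    0.6  341.5] [-0.17 -0.    1.91]
424.8 -276.4 8.0 -47.0 -> [-119.8  -41.   341.6] [-0.17  0.02 14.11]
532.3 -176.1 8.0 -47.0 -> [ 22.8  -5.1 341.5] [-0.17  0.02 14.11]
```

play_rows:
  steps:
    - [[-137, 0.5, 240, 0, 0, 1.9], [-137, 0.5, 240, 0, 0, 1.9], [-137, 0.5, 240, 0, 0, 1.9], [-137, 0.5, 240, 0, 0, 1.9], [-137, 0.5, 240, 0, 0, 1.9], [-137, 0.5, 240, 0, 0, 1.9], [-137, 0.5, 240, 0, 0, 1.9], [-137, 0.5, 270, -0.2, 0, 1.9], [-137, 0.5, 300, -0.2, 0, 1.9], [-137, 0.5, 325, -0.2, 0, 1.9], [-137, 0.5, 340, -0.2, 0, 1.9], [-137, 0.5, 340, -0.2, 0, 1.9]]
  claw: 1

```text
time: 2.0
tool_pos: [0.4481, -0.3111, 0.0058]
tool_rot: [-0.003, 0.886, 0.463, -0.001]
contact_force: [-0.8, 0.6, -0.4]
gripper_width: 0.998
grasp_force: 0.0
```

play_rows:
  steps:
    - [[0, 0, 0, 0, 0, 0], [0, 0, 0, 0, 0, 0], [0, 0, 0, 0, 0, 0], [0, 0, 0, 0, 0, 0], [0, 0, 0, 0, 0, 0], [0, 0, 0, 0, 0, 0], [0, 0, 0, 0, 0, 0], [0, 0, 0, 0, 0, 0], [0, 0, 0, 0, 0, 0], [0, 0, 0, 0, 0, 0], [0, 0, 0, 0, 0, 0], [0, 0, 0, 0, 0, 0]]
  claw: -1

```text
time: 3.0
tool_pos: [0.4511, -0.3155, 0.0123]
tool_rot: [0.002, 0.887, 0.463, 0.001]
contact_force: [-1.2, 1.6, 6.8]
gripper_width: 0.122
grasp_force: 62.0
```

```bash
python3 t.py 424.8,-276.4,9,-47 532.3,-176.1,9,-47; python3 - <<'E'
from h import *
s=manip.state(); print(s['tool_pos'],s['gripper_width'],s['grasp_force'])
im,d,W,s=wcloud(); cv2.imwrite('pics/w2.png',im); np.savez('w2.npz',im=im,d=d,W=W)
E
```

```text
424.8 -276.4 9.0 -47.0 -> [ 17.1 -44.    3.1] [ 0.23 -0.02 12.11]
532.3 -176.1 9.0 -47.0 -> [160.8 -13.1   3.2] [ 0.23 -0.02 12.11]
[ 0.45108317 -0.31552944  0.01227684] 0.12164644452277663 61.98257803916931
```

View pics/w2.png

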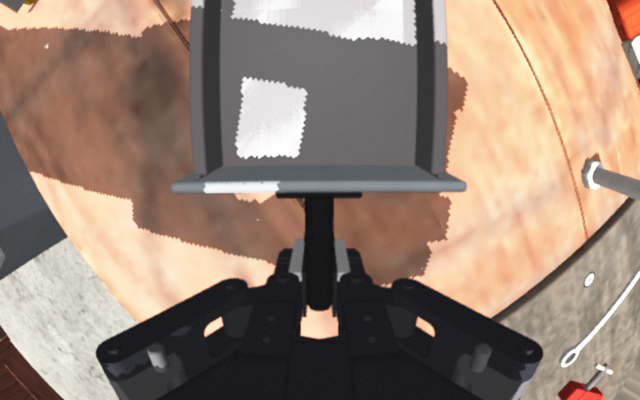

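Tab is gripped between the pads at (320,270), square to the panel at row 185. Now aligning the drawer with the bay.

play_rows:
  steps:
    - [[3, -8, -1.5, 0, 0, 2], [6, -15, -1.5, 0, 0, 4], [9, -22, -1.5, 0, 0, 6], [12, -30, -1.5, 0, 0, 8], [15, -37, -1.5, 0, 0, 10], [17, -44, -1.5, 0, 0, 12.1], [17, -44, -1.5, 0, 0, 12.1], [17, -44, -1.5, 0, 0, 12.1], [17, -44, -1.5, 0, 0, 12.1]]

```text
time: 3.8
tool_pos: [0.4242, -0.2758, 0.0124]
tool_rot: [0.001, 0.93, 0.367, 0.001]
contact_force: [-1.4, 1.4, 0.8]
gripper_width: 0.124
grasp_force: 61.1
```

```bash
python3 t.py 424.8,-276.4,11,-47 532.3,-176.1,11,-47; cat > m3.py <<'E'
from h import *
im,d,W,s=wcloud(); cv2.imwrite('pics/w3.png',im); np.savez('w3.npz',im=im,d=d,W=W); print(s['contact_force'],s['tool_pos'])
O=np.array([.6332,-.082]);a=np.radians(43);h=np.array([np.cos(a),np.sin(a)]);l=np.array([-h[1],h[0]])
x=(W[...,:2]-O)@h; y=(W[...,:2]-O)@l; z=W[...,2]; ok=d>0
def side(m,lab):
    xs=x[m];ys=y[m]; out=[]
    for x0 in np.arange(xs.min(),xs.max(),.01):
        k=(xs>=x0)&(xs<x0+.01)
        if k.sum()>15: out.append((round(x0*1000),(np.percentile(ys[k],[2,98])*1000).round(1).tolist()))
    print(lab,out)
side(ok&(abs(z-.036)<.005)&(x<-.1)&(x>-.27)&(abs(y)<.08),'drawer')
side(ok&(abs(z-.062)<.005)&(x>-.11)&(x<.1)&(abs(y)<.09),'roof')
E
python3 m3.py
```

```text
424.8 -276.4 11.0 -47.0 -> [-0.   0.8  1.4] [ 0.13 -0.06  0.05]
532.3 -176.1 11.0 -47.0 -> [147.    0.9   1.6] [ 0.13 -0.06  0.05]
[-1.38621356  1.38045289  0.83945187] [ 0.42424905 -0.27575101  0.01241124]
drawer [(-270, [-5.7, 6.2]), (-260, [-5.5, 6.0]), (-250, [-57.1, 58.1]), (-240, [-50.6, 51.4]), (-230, [-50.5, 51.5]), (-220, [-50.6, 51.5]), (-210, [-50.4, 51.4]), (-200, [-50.4, 51.5]), (-190, [-50.4, 51.6]), (-180, [-50.4, 51.7]), (-170, [-50.4, 51.8])]Traceback (most recent call last):
  File "m3.py", line 12, in <module>
    side(ok&(abs(z-.062)<.005)&(x>-.11)&(x<.1)&(abs(y)<.09),'roof')
    ~~~~^^^^^^^^^^^^^^^^^^^^^^^^^^^^^^^^^^^^^^^^^^^^^^^^^^^^^^^^^^^
  File "m3.py", line 7, in side
    for x0 in np.arange(xs.min(),xs.max(),.01):
                        ~~~~~~^^
    return umr_minimum(a, axis, None, out, keepdims, initial, where)
ValueError: zero-size array to reduction operation minimum which has no identity
```

play_rows:
  steps:
    - [[10, 0.5, 0, 0, 0, 0], [20, 0.5, 0, 0, 0, 0], [30, 0.5, 0, 0, 0, 0], [38, 0.5, 0, 0, 0, 0], [46, 0.5, 0, 0, 0, 0], [54, 0.5, 0, 0, 0, 0], [62, 0.5, 0, 0, 0, 0], [70, 0.5, 0, 0, 0, 0], [80, 0.5, 0, 0, 0, 0], [90, 0.5, 0, 0, 0, 0], [100, 0.5, 0, 0, 0, 0], [110, 0.5, 0, 0, 0, 0]]

```text
time: 4.85
tool_pos: [0.5059, -0.2006, 0.0126]
tool_rot: [0.001, 0.93, 0.367, 0.001]
contact_force: [-0.3, -0.6, -1.4]
gripper_width: 0.13
grasp_force: 60.7
```

```bash
python3 t.py 532.3,-176.1,11,-47
```

```text
532.3 -176.1 11.0 -47.0 -> [36.   0.1  1.7] [ 0.18 -0.05  0.  ]
```

play_rows:
  steps:
    - [[8, 0, 0, 0, 0, 0], [16, 0, 0, 0, 0, 0], [23, 0, 0, 0, 0, 0], [28, 0, 0, 0, 0, 0], [32, 0, 0, 0, 0, 0], [35, 0, 0, 0, 0, 0], [37, 0, 0, 0, 0, 0], [39, 0, 0, 0, 0, 0], [39, 0, 0, 0, 0, 0], [39, 0, 0, 0, 0, 0]]

```text
time: 5.68
tool_pos: [0.5324, -0.1759, 0.0127]
tool_rot: [0.002, 0.93, 0.366, -0.001]
contact_force: [-5.8, -4.3, -0.1]
gripper_width: 0.125
grasp_force: 61.1
```

play_rows:
  steps:
    - [[2, 0, 0, 0, 0, 0], [3, 0, 0, 0, 0, 0], [4, 0, 0, 0, 0, 0], [4, 0, 0, 0, 0, 0], [4, 0, 0, 0, 0, 0]]

```text
time: 6.1
tool_pos: [0.5324, -0.1758, 0.0127]
tool_rot: [0.002, 0.93, 0.367, -0.005]
contact_force: [-17.6, -14.9, 5.6]
gripper_width: 0.129
grasp_force: 61.9
```

play_rows:
  steps:
    - [[1, 0, 0, 0, 0, 0], [0, 0, 0, 0, 0, 0], [0, 0, 0, 0, 0, 0], [0, 0, 0, 0, 0, 0], [0, 0, 0, 0, 0, 0], [0, 0, 0, 0, 0, 0], [0, 0, 0, 0, 0, 0], [0, 0, 0, 0, 0, 0], [0, 0, 0, 0, 0, 0]]
  claw: 0.5

```text
time: 6.85
tool_pos: [0.5367, -0.172, 0.0128]
tool_rot: [0.001, 0.93, 0.367, 0.001]
contact_force: [1.1, -0.9, 0.1]
gripper_width: 0.753
grasp_force: 0.0
```

play_rows:
  steps:
    - [[0, 0, -20, 0, 0, 0], [0, 0, -60, 0, 0, 0], [0, 0, -100, 0, 0, 0], [0, 0, -140, 0, 0, 0], [0, 0, -180, 0, 0, 0], [0, 0, -220, 0, 0, 0], [0, 0, -260, 0, 0, 0], [0, 0, -300, 0, 0, 0], [0, 0, -300, 0, 0, 0], [0, 0, -300, 0, 0, 0]]

```text
time: 7.68
tool_pos: [0.5371, -0.172, 0.3171]
tool_rot: [0.004, 0.93, 0.367, 0.004]
contact_force: [-0.3, 0.2, -1.2]
gripper_width: 0.745
grasp_force: 0.0
```

```bash
cat > m4.py <<'E'
from h import *
im,d,W,s=wcloud(); cv2.imwrite('pics/w4.png',im); np.savez('w4.npz',im=im,d=d,W=W); print(s['time'],s['tool_pos'],s['joint_pos'])
O=np.array([.6332,-.082]);a=np.radians(43);h=np.array([np.cos(a),np.sin(a)]);l=np.array([-h[1],h[0]])
x=(W[...,:2]-O)@h; y=(W[...,:2]-O)@l; z=W[...,2]; ok=d>0
m=ok&(abs(z-.062)<.006)&(abs(x)<.11)&(abs(y)<.09); Q=np.c_[x[m],y[m]].astype(np.float32)*1000
print('roof',cv2.minAreaRect(Q),Q[:,0].min(),np.percentile(Q[:,0],.5))
m=ok&(abs(z-.039)<.004)&(x<-.085)&(x>-.13)&(abs(y)<.07); print('panel',m.sum(),np.percentile(x[m],[1,50,99])*1000,np.median(z[m]),np.percentile(y[m],[1,99]))
m=ok&(abs(z-.036)<.004)&(x<-.115)&(x>-.18)&(abs(y)<.02); print('tab',np.percentile(x[m],[1,99])*1000,y[m].mean())
# collar: polar map of rim occupancy
from m2 import ring
m=ok&(abs(z-.09)<.006); g,r,n,k=ring(W[m]); print('ring',g,r,n)
q=W[...,:2]-g; rr=np.hypot(q[...,0],q[...,1]); th=(np.degrees(np.arctan2(q[...,1],q[...,0]))-43+180)%360-180
m=ok&(rr>.035)&(rr<.041)
for t in range(-180,180,6):
    k=m&(th>=t)&(th<t+6)
    print(t,k.sum(),(np.median(z[k])*1000).round(0) if k.sum() else '',end=' | ')
E
python3 m4.py | sed -n '/^scene 0.055/,/-----/!p' | grep -v '^wrist\|^ *roof.*arr\|^s' 
```

```text
7.6833 [ 0.53714359 -0.17204126  0.31705899] [-4.41661160e-01 -1.36379993e-01  1.65522262e+00 -4.83580848e-04
  1.61178742e+00  3.78536073e-01]
roof ((1.6234588623046875, -0.6663436889648438), (188.05557250976562, 141.06698608398438), 0.04141119495034218) -92.39112 -92.18628
panel 452 [-128.61706742  -97.92939776  -94.68090324] 0.0380989262242909 [-0.05950584  0.05885746]
tab [-155.78416271 -116.11892741] -0.0003941207489207518
ring [ 0.62762846 -0.08850148] 0.048713383596217685 16
-180 16 90.0 | -174 17 89.0 | -168 17 90.0 | -162 17 89.0 | -156 17 89.0 | -150 17 89.0 | -144 18 90.0 | -138 17 89.0 | -132 16 89.0 | -126 16 89.0 | -120 17 89.0 | -114 16 90.0 | -108 15 89.0 | -102 17 89.0 | -96 16 90.0 | -90 15 89.0 | -84 17 89.0 | -78 16 89.0 | -72 17 90.0 | -66 15 90.0 | -60 19 89.0 | -54 21 89.0 | -48 17 89.0 | -42 22 89.0 | -36 17 89.0 | -30 14 61.0 | -24 13 61.0 | -18 14 61.0 | -12 13 61.0 | -6 12 61.0 | 0 23 86.0 | 6 18 89.0 | 12 16 90.0 | 18 16 90.0 | 24 17 89.0 | 30 16 89.0 | 36 14 89.0 | 42 18 90.0 | 48 16 89.0 | 54 15 89.0 | 60 18 89.0 | 66 17 89.0 | 72 16 90.0 | 78 18 90.0 | 84 16 90.0 | 90 15 89.0 | 96 17 90.0 | 102 17 89.0 | 108 16 89.0 | 114 17 89.0 | 120 15 90.0 | 126 17 90.0 | 132 16 89.0 | 138 16 90.0 | 144 23 87.0 | 150 14 61.0 | 156 16 61.0 | 162 14 61.0 | 168 15 61.0 | 174 14 61.0 |
```

```bash
python3 t.py 480,60,320,-64 408,357.5,320,-80.8
```

```text
480.0 60.0 320.0 -64.0 -> [ 116.9 -207.6   -7.1] [ 0.3  -0.14 17.  ]
408.0 357.5 320.0 -80.8 -> [ 267.2 -474.3   -8.3] [ 0.28 -0.18 33.8 ]
```

play_rows:
  steps:
    - [[20, -36, -8, 0, 0, 3], [40, -71, -8, 0, 0, 6], [60, -107, -8, 0, 0, 9], [80, -142, -8, 0, 0, 12], [100, -178, -8, 0, 0, 15], [120, -213, -8, 0, 0, 18], [140, -249, -8, 0, 0, 20], [160, -284, -8, 0, 0, 23], [180, -320, -8, 0, 0, 25], [200, -355, -8, 0, 0, 27], [220, -391, -8, 0, 0, 30], [240, -426, -8, 0, 0, 32]]
  claw: 1

```text
time: 8.73
tool_pos: [0.4189, 0.3053, 0.3166]
tool_rot: [0.002, 0.995, 0.095, -0.001]
contact_force: [0.6, 0.2, 0.1]
gripper_width: 1.001
grasp_force: 0.0
```

play_rows:
  steps:
    - [[14, -25, 0, 0, 0, 1], [27, -48, 0, 0, 0, 1.8], [27, -48, 0, 0, 0, 1.8], [27, -48, 0, 0, 0, 1.8], [27, -48, 0, 0, 0, 1.8], [27, -48, 0, 0, 0, 1.8]]

```text
time: 9.23
tool_pos: [0.4378, 0.3551, 0.3183]
tool_rot: [0.002, 0.997, 0.08, 0.001]
contact_force: [-0.4, -0.4, 0.2]
gripper_width: 1.001
grasp_force: 0.0
```

```bash
cat > m5.py <<'E'
from h import *
im,d,W,s=wcloud(); cv2.imwrite('pics/w5.png',im); np.savez('w5.npz',im=im,d=d,W=W); print(s['time'],s['tool_pos'],s['joint_pos'])
z=W[...,2]; near=(d>0)&(np.hypot(W[...,0]-.408,W[...,1]-.3575)<.07)
m=near&(abs(z-.132)<.005); print('bar',m.sum(),np.median(z[m]),cv2.minAreaRect((W[m][:,:2]*1000).astype(np.float32)))
m=near&(abs(z-.101)<.005); print('cap',m.sum(),np.median(z[m]),cv2.minEnclosingCircle((W[m][:,:2]*1000).astype(np.float32)))
E
python3 m5.py; python3 t.py 408,357.5,101,-80.8
```

```text
9.2333 [0.43779826 0.35506627 0.31833474] [ 0.55108257 -0.12957637  1.6469431  -0.00334606  1.62473209  1.96197016]
bar 729 0.13003371083936419 ((410.062744140625, 356.5450134277344), (64.41010284423828, 14.721718788146973), 9.187101364135742)
cap 3324 0.10044981511135671 ((409.1458740234375, 356.13800048828125), 45.43444061279297)
408.0 357.5 101.0 -80.8 -> [-29.6  -7.8 217.8] [ 0.17 -0.09 -0.06]
```

View pics/w5.png

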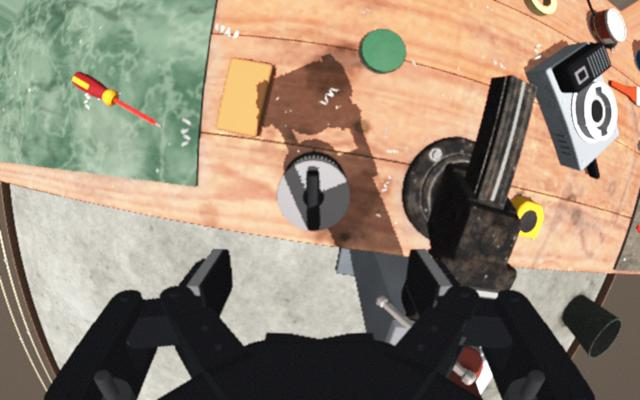

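The wrist view shows the canister at (313,195) with its bar lying between the fingers. The sanding block (245,95) and tin (383,50) are clear.

```bash
python3 t.py 409.2,356.8,106,-80.8
```

```text
409.2 356.8 106.0 -80.8 -> [-28.5  -6.9 212.8] [ 0.17 -0.09 -0.06]
```

play_rows:
  steps:
    - [[-28.5, -7, 30, 0.2, -0.1, 0], [-28.5, -7, 60, 0.2, -0.1, 0], [-28.5, -7, 95, 0.2, -0.1, 0], [-28.5, -7, 130, 0.2, -0.1, 0], [-28.5, -7, 160, 0.2, -0.1, 0], [-28.5, -7, 185, 0.2, -0.1, 0], [-28.5, -7, 203, 0.2, -0.1, 0], [-28.5, -7, 213, 0.2, -0.1, 0], [-28.5, -7, 213, 0.2, -0.1, 0], [-28.5, -7, 213, 0.2, -0.1, 0], [-28.5, -7, 213, 0.2, -0.1, 0]]

```text
time: 10.2
tool_pos: [0.4106, 0.3584, 0.1084]
tool_rot: [-0.001, 0.997, 0.08, 0.002]
contact_force: [-0.3, 0.3, 0.5]
gripper_width: 0.996
grasp_force: 0.0
```

play_rows:
  steps:
    - [[0, 0, 0, 0, 0, 0], [0, 0, 0, 0, 0, 0], [0, 0, 0, 0, 0, 0], [0, 0, 0, 0, 0, 0], [0, 0, 0, 0, 0, 0], [0, 0, 0, 0, 0, 0], [0, 0, 0, 0, 0, 0], [0, 0, 0, 0, 0, 0], [0, 0, 0, 0, 0, 0], [0, 0, 0, 0, 0, 0], [0, 0, 0, 0, 0, 0], [0, 0, 0, 0, 0, 0]]
  claw: -1

```text
time: 11.2
tool_pos: [0.4096, 0.3579, 0.1066]
tool_rot: [-0.001, 0.997, 0.08, 0.0]
contact_force: [0.1, -1.4, 2.3]
gripper_width: 0.149
grasp_force: 59.1
```

```bash
python3 t.py 409.2,356.8,106,-80.8 409,357,306,-80.8; python3 m5.py
```

```text
409.2 356.8 106.0 -80.8 -> [-0.6  1.1  0.6] [-0.06 -0.06  0.  ]
409.0 357.0 306.0 -80.8 -> [  -0.5    0.6 -199.4] [-0.06 -0.06  0.  ]
11.2 [0.40960877 0.35793874 0.1065666 ] [ 5.81108940e-01 -2.97222931e-02  1.91224474e+00  4.86830423e-04
  1.25770683e+00  1.99118494e+00]
bar 4550 0.130278922282051 ((410.4393615722656, 354.7757568359375), (64.9438705444336, 37.78816604614258), 29.109928131103516)
cap 10954 0.10041083079475349 ((409.9149475097656, 356.78997802734375), 44.911075592041016)
```

play_rows:
  steps:
    - [[0, 0, -20, 0, 0, 0], [0, 0, -50, 0, 0, 0], [0, 0, -90, 0, 0, 0], [0, 0, -130, 0, 0, 0], [0, 0, -170, 0, 0, 0], [0, 0, -210, 0, 0, 0], [0, 0, -210, 0, 0, 0], [0, 0, -210, 0, 0, 0]]

```text
time: 11.92
tool_pos: [0.4101, 0.3585, 0.3191]
tool_rot: [-0.002, 0.997, 0.08, 0.003]
contact_force: [-0.2, 0.0, -3.6]
gripper_width: 0.151
grasp_force: 58.9
```

```bash
python3 t.py 470,60,316,-70 626.9,-87.7,316,-62
```

```text
470.0 60.0 316.0 -70.0 -> [ 11.3 304.3   2. ] [ -0.19  -0.34 -10.79]
626.9 -87.7 316.0 -62.0 -> [142.5 475.2   2.1] [ -0.17  -0.35 -18.79]
```

play_rows:
  steps:
    - [[1, 25, 0, 0, 0, -1], [2, 60, 0, 0, 0, -2], [4, 97, 0, 0, 0, -3], [5, 134, 0, 0, 0, -5], [6, 171, 0, 0, 0, -6], [8, 208, 0, 0, 0, -7], [9, 245, 0, 0, 0, -8], [10, 282, 0, 0, 0, -10], [13, 310, 0, 0, 0, -11], [33, 336, 0, 0, 0, -12], [53, 362, 0, 0, 0, -13], [74, 388, 0, 0, 0, -15]]

```text
time: 12.92
tool_pos: [0.5439, -0.0146, 0.3121]
tool_rot: [-0.002, 0.978, 0.21, -0.002]
contact_force: [1.2, 0.6, -2.7]
gripper_width: 0.151
grasp_force: 59.2
```

play_rows:
  steps:
    - [[28, 20, 0, 0, 0, -1], [50, 50, 0, 0, 0, -2], [65, 78, 0, 0, 0, -3.8], [68.5, 87, 0, 0, 0, -3.8], [68.5, 87, 0, 0, 0, -3.8], [68.5, 87, 0, 0, 0, -3.8], [68.5, 87, 0, 0, 0, -3.8], [68.5, 87, 0, 0, 0, -3.8]]

```text
time: 13.58
tool_pos: [0.6416, -0.0637, 0.3156]
tool_rot: [-0.001, 0.97, 0.242, 0.0]
contact_force: [-0.1, 0.3, -2.8]
gripper_width: 0.152
grasp_force: 59.4
```

```bash
python3 t.py 626.9,-87.7,218,-62;  python3 - <<'E'
from h import *
s=manip.state(); print(s['tool_pos'],s['joint_pos'])
ims=[cloud(n) for n in ('scene','side')]
np.savez('c.npz',a=ims[0][2],b=ims[1][2])
cv2.imwrite('pics/c1.png',np.hstack([cv2.resize(ims[0][0][80:240,230:430],None,fx=2,fy=2),cv2.resize(ims[1][0][100:260,245:445],None,fx=2,fy=2)]))
for n,(im,d,W) in zip(('scene','side'),ims):
    z=W[...,2]; m=(d>0)&(np.hypot(W[...,0]-.627,W[...,1]+.088)<.055)&(abs(z-.309)<.006)
    print(n,m.sum(),cv2.minEnclosingCircle((W[m][:,:2]*1000).astype(np.float32)) if m.sum()>5 else '',np.median(z[m]))
E
```

```text
626.9 -87.7 218.0 -62.0 -> [-24.3  14.4  97.6] [-0.09 -0.03  0.05]
[ 0.6415674  -0.06369738  0.31559312] [-0.21501479  0.06338232  1.46287723  0.00163099  1.6159747   0.86628495]
scene 184 ((629.6456298828125, -64.54212951660156), 38.57078170776367) 0.3098846285394277
side 413 ((639.3815307617188, -67.1299819946289), 44.57743835449219) 0.3116329404186864
```

View pics/c1.png

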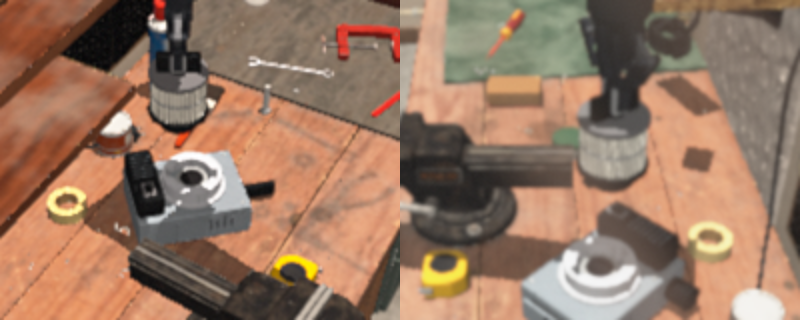

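Canister is upright in the gripper (scene left half (180,95)), with the collar below at (185,175). Next is centring it over the collar.

play_rows:
  steps:
    - [[-12, 7, 15, 0, 0, 0], [-24.3, 14.4, 40, 0, 0, 0], [-24.3, 14.4, 70, 0, 0, 0], [-24.3, 14.4, 95, 0, 0, 0], [-24.3, 14.4, 107, 0, 0, 0], [-24.3, 14.4, 107, 0, 0, 0], [-24.3, 14.4, 107, 0, 0, 0], [-24.3, 14.4, 107, 0, 0, 0], [-24.3, 14.4, 107, 0, 0, 0], [-24.3, 14.4, 107, 0, 0, 0]]

```text
time: 14.52
tool_pos: [0.6291, -0.0889, 0.2115]
tool_rot: [0.0, 0.97, 0.242, 0.002]
contact_force: [-0.0, -0.3, -2.1]
gripper_width: 0.148
grasp_force: 59.4
```

```bash
python3 t.py 626.9,-87.7,182,-62;  python3 - <<'E'
from h import *
from m import circ
s=manip.state(); p=s['tool_pos'];print(p)
for n in ('scene','side'):
    im,d,W=cloud(n); z=W[...,2]; r=np.hypot(W[...,0]-p[0],W[...,1]-p[1])
    m=(d>0)&(r<.055)&(abs(z-(p[2]-.0065))<.005)
    print(n,m.sum(),cv2.minEnclosingCircle((W[m][:,:2]*1000).astype(np.float32)) if m.sum()>5 else '',np.median(z[m]))
    m=(d>0)&(r>.043)&(r<.06)&(abs(z-.09)<.004); print('rim',m.sum(),np.median(z[m]))
    # outer collar wall points z .068-.086, radius 49 ; canister wall radius
    m=(d>0)&(r<.06)&(z>.068)&(z<.084); print(' wall',m.sum(),circ(W[m]))
    m=(d>0)&(r<.05)&(z>.13)&(z<.175); print(' filter',m.sum(),circ(W[m]))
E
```

```text
626.9 -87.7 182.0 -62.0 -> [-1.5 -2.1 29.5] [ 0.11 -0.23  0.02]
scene 0.055 786 medz 0.06141893443184143 (array([ 675.5, -123. ]), array([190.8, 274.4]), 43.8) 
scene 0.083 390 medz 0.08928218267072197 (array([643.1, -64.8]), array([153.4, 119. ]), 42.8) [ 0.62731678 -0.08206616  0.04419934]
pod 359 (array([683.8, -31.2]), array([ 46.3, 122.8]), 42.8)
side 0.055 1263 medz 0.06318197514394475 (array([632.9, -82.1]), array([189.6, 142.6]), 42.7) 
side 0.083 651 medz 0.09081271586194484 (array([649.5, -78.2]), array([141.4, 121.5]), 50.4) [ 0.63244651 -0.08653554  0.04590602]
pod 499 (array([685.9, -33.9]), array([ 47.8, 118.9]), 42.7)
scene drawer 331 0.03554798681948723 (array([ 510.2, -221. ]), array([259.5, 126.1]), 57.1)
 dark 40 [ 0.45000658 -0.30399413  0.0346224 ] (array([ 449.3, -303.8]), array([41.5, 12.1]), 50.9)
side drawer 700 0.037149009848821746 (array([ 499.7, -236.2]), array([222.8, 123.5]), 58.6)
 dark 106 [ 0.45890142 -0.30576943  0.03505983] (array([ 452.8, -302.3]), array([57.7, 27.4]), 45.5)
scene can 0.094 663 0.100491664599768 (array([408.2, 357.6]), array([86.8,
[... 190 characters left out ...]
194 0.1025340698194942 (array([410.3, 344.2]), array([86.4, 72.6]), 4.7) [0.40872542 0.35788166 0.03762608]
side can 0.122 92 0.13043384444932593 (array([413.1, 259.3]), array([ 63.1, 216.3]), 2.5) [0.422586   0.25824597 0.09687329]
[ 0.62909953 -0.08888877  0.21151399]
scene 264 ((625.8185424804688, -86.17293548583984), 45.88566589355469) 0.20558744837103193
rim 107 0.0896765280455929
 wall 221 [ 0.61340962 -0.06936388  0.03096148]
 filter 328 [ 0.62915078 -0.09160634  0.04257016]
side 436 ((628.1511840820312, -90.7341079711914), 45.08954620361328) 0.2064708647547986
rim 143 0.09072325862197794
 wall 305 [ 0.62568804 -0.11131185  0.02987246]
 filter 482 [ 0.62915127 -0.08747942  0.04209334]
```

play_rows:
  steps:
    - [[-1, -1.5, 5, 0, 0, 0], [-1, -1.5, 9, 0, 0, 0], [-1, -1.5, 12, 0, 0, 0], [-1, -1.5, 15, 0, 0, 0], [-1, -1.5, 18, 0, 0, 0], [-1, -1.5, 20, 0, 0, 0], [-1, -1.5, 22, 0, 0, 0], [-1, -1.5, 24, 0, 0, 0], [-1, -1.5, 25.5, 0, 0, 0], [-1, -1.5, 25.5, 0, 0, 0], [-1, -1.5, 25.5, 0, 0, 0]]

```text
time: 15.53
tool_pos: [0.6267, -0.0879, 0.1841]
tool_rot: [-0.0, 0.97, 0.242, 0.001]
contact_force: [-0.4, -0.1, -0.9]
gripper_width: 0.15
grasp_force: 59.8
```

play_rows:
  steps:
    - [[0, 0, 2, 0, 0, 0], [0, 0, 4, 0, 0, 0], [0, 0, 6, 0, 0, 0], [0, 0, 8, 0, 0, 0], [0, 0, 9, 0, 0, 0], [0, 0, 10, 0, 0, 0], [0, 0, 10, 0, 0, 0], [0, 0, 10, 0, 0, 0]]

```text
time: 16.2
tool_pos: [0.6271, -0.088, 0.176]
tool_rot: [-0.0, 0.97, 0.242, 0.001]
contact_force: [-3.1, 0.7, 8.7]
gripper_width: 0.151
grasp_force: 61.2
```

play_rows:
  steps:
    - [[0, 0, 1, 0, 0, 0], [0, 0, 2, 0, 0, 0], [0, 0, 2, 0, 0, 0], [0, 0, 2, 0, 0, 0]]

```text
time: 16.53
tool_pos: [0.6272, -0.088, 0.1745]
tool_rot: [0.0, 0.97, 0.242, 0.001]
contact_force: [-3.9, 1.4, 10.8]
gripper_width: 0.151
grasp_force: 61.4
```

play_rows:
  steps:
    - [[0, 0, 0, 0, 0, 4], [0, 0, 0, 0, 0, 8], [0, 0, 0, 0, 0, 12], [0, 0, 0, 0, 0, 16], [0, 0, 0, 0, 0, 20], [0, 0, 0, 0, 0, 20]]

```text
time: 17.03
tool_pos: [0.6283, -0.0884, 0.1751]
tool_rot: [0.0, 0.998, 0.069, 0.003]
contact_force: [-1.6, -0.8, 10.0]
gripper_width: 0.151
grasp_force: 61.3
```

```bash
python3 t.py 627.1,-88,174.5,-137; python3 -c "
from h import *
s=manip.state();print(s['ft_torque'],s['joint_pos'])"
```

```text
627.1 -88.0 174.5 -137.0 -> [-1.2 -0.6  0.6] [-0.1  -0.36 54.87]
[ 0.06557432  0.40917796 -0.07214855] [-2.57504747e-01  1.09999335e-01  1.64739638e+00  1.23064877e-03
  1.37796074e+00  1.17566170e+00]
```

Turning freely. Continuing to the stop.

play_rows:
  steps:
    - [[-0.5, 0, 0.5, 0, 0, 5], [-0.5, 0, 0.5, 0, 0, 10], [-0.5, 0, 0.5, 0, 0, 15], [-0.5, 0, 0.5, 0, 0, 20], [-0.5, 0, 0.5, 0, 0, 25], [-0.5, 0, 0.5, 0, 0, 30], [-0.5, 0, 0.5, 0, 0, 35], [-0.5, 0, 0.5, 0, 0, 40], [-0.5, 0, 0.5, 0, 0, 45], [-0.5, 0, 0.5, 0, 0, 50], [-0.5, 0, 0.5, 0, 0, 54], [-0.5, 0, 0.5, 0, 0, 54]]

```text
time: 18.03
tool_pos: [0.6281, -0.0886, 0.1749]
tool_rot: [-0.001, 0.92, -0.392, 0.004]
contact_force: [-1.2, -1.3, 10.4]
gripper_width: 0.153
grasp_force: 61.3
```

play_rows:
  steps:
    - [[0, 0, 0, 0, 0, 2], [0, 0, 0, 0, 0, 3], [0, 0, 0, 0, 0, 3]]

```text
time: 18.28
tool_pos: [0.6285, -0.0885, 0.1749]
tool_rot: [-0.001, 0.91, -0.414, 0.004]
contact_force: [0.2, 0.6, 9.6]
gripper_width: 0.151
grasp_force: 62.1
```

```bash
python3 t.py 627.1,-88,174.5,-137; python3 -c "
from h import *
s=manip.state();print(s['ft_torque'],s['joint_pos'])"
```

```text
627.1 -88.0 174.5 -137.0 -> [-1.3  0.7  0.4] [-0.31 -0.36 -1.91]
[ 0.00378244 -0.01384418  0.72803932] [-2.57540268e-01  1.09338847e-01  1.64846056e+00  1.12838062e-03
  1.37548612e+00  2.16661248e+00]
```

At the stop (0.73 N m). Now easing up so the lugs spring into the pockets, then releasing.

play_rows:
  steps:
    - [[0, 0, -1, 0, 0, 0], [0, 0, -2, 0, 0, 0], [0, 0, -3, 0, 0, 0], [0, 0, -4, 0, 0, -1], [0, 0, -5, 0, 0, -2], [0, 0, -5, 0, 0, -2], [0, 0, -5, 0, 0, -2]]

```text
time: 18.87
tool_pos: [0.6279, -0.0883, 0.1784]
tool_rot: [-0.001, 0.917, -0.399, 0.003]
contact_force: [3.6, -0.3, 6.5]
gripper_width: 0.148
grasp_force: 60.8
```

```bash
python3 t.py 627.1,-88,174.5,-137; python3 -c "
from h import *
s=manip.state();print(s['ft_torque'])"
```

```text
627.1 -88.0 174.5 -137.0 -> [-0.7  0.4  3.9] [-0.29 -0.24 -0.06]
[ 0.05817308 -0.64756186  0.0186472 ]
```

play_rows:
  steps:
    - [[0, 0, -0.5, 0, 0, 0], [0, 0, -0.5, 0, 0, 0], [0, 0, -0.5, 0, 0, 0], [0, 0, -0.5, 0, 0, 0], [0, 0, -0.5, 0, 0, 0], [0, 0, -0.5, 0, 0, 0], [0, 0, -0.5, 0, 0, 0], [0, 0, -0.5, 0, 0, 0], [0, 0, -0.5, 0, 0, 0]]
  claw: 0.6

```text
time: 19.62
tool_pos: [0.6259, -0.0879, 0.1764]
tool_rot: [-0.001, 0.917, -0.399, -0.0]
contact_force: [0.4, 0.7, 0.0]
gripper_width: 0.795
grasp_force: 0.0
```

play_rows:
  steps:
    - [[0, 0, -15, 0, 0, 0], [0, 0, -40, 0, 0, 0], [0, 0, -70, 0, 0, 0], [0, 0, -100, 0, 0, 0], [0, 0, -130, 0, 0, 0], [0, 0, -150, 0, 0, 0], [0, 0, -150, 0, 0, 0], [0, 0, -150, 0, 0, 0]]

```text
time: 20.28
tool_pos: [0.6265, -0.0882, 0.3296]
tool_rot: [-0.001, 0.917, -0.399, 0.002]
contact_force: [-0.7, -0.0, -0.7]
gripper_width: 0.796
grasp_force: 0.0
```

```bash
cat > m6.py <<'E'
from h import *
im,d,W,s=wcloud(); cv2.imwrite('pics/w6.png',im); print(s['time'],s['tool_pos'],s['contact_force'])
def an(n,d,W):
    z=W[...,2]; near=(d>0)&(np.hypot(W[...,0]-.627,W[...,1]+.088)<.06)
    m=near&(z>.195)&(z<.215); 
    if m.sum()>5: print(n,'bar',m.sum(),np.median(z[m]),cv2.minAreaRect((W[m][:,:2]*1000).astype(np.float32)))
    m=near&(z>.163)&(z<.182); 
    if m.sum()>5:
        A=np.c_[W[m][:,:2],np.ones(m.sum())]; print(n,'cap',m.sum(),np.median(z[m]),cv2.minEnclosingCircle((W[m][:,:2]*1000).astype(np.float32)),'tilt',np.linalg.lstsq(A,z[m],rcond=None)[0][:2])
an('wrist',d,W)
for n in ('scene','side'):
    im2,d,W=cloud(n); an(n,d,W)
O=np.array([.6332,-.082]);a=np.radians(43);h=np.array([np.cos(a),np.sin(a)]);l=np.array([-h[1],h[0]])
x=(W[...,:2]-O)@h; y=(W[...,:2]-O)@l; z=W[...,2]
m=(d>0)&(abs(z-.038)<.006)&(x<-.085)&(x>-.113)&(abs(y)<.07); print('panel(side)',m.sum(),np.percentile(x[m],[1,50,99])*1000,np.median(z[m]))
cv2.imwrite('pics/s6.png',cv2.resize(im2[170:350,240:440],None,fx=3,fy=3))
E
python3 m6.py
```

```text
20.2833 [ 0.62650257 -0.08824742  0.32956646] [-0.7444331  -0.01140504 -0.70004809]
wrist bar 1132 0.20266847170845195 ((628.4359130859375, -89.21514129638672), (14.902145385742188, 65.9608383178711), 43.388267517089844)
wrist cap 4960 0.1729872093311297 ((628.0543823242188, -89.50328826904297), 45.402591705322266) tilt [-0.00164987  0.0023865 ]
scene bar 76 0.20235313462255572 ((625.2151489257812, -85.31587982177734), (15.089975357055664, 63.49681091308594), 45.04833221435547)
scene cap 389 0.1731873691527709 ((625.4130249023438, -85.47734832763672), 47.23384475708008) tilt [ 0.01493207 -0.02196083]
side bar 150 0.203458229884811 ((627.8370361328125, -89.19612121582031), (15.01522445678711, 66.88714599609375), 44.52324676513672)
side cap 489 0.1746520355021156 ((628.4699096679688, -89.4204330444336), 45.916683197021484) tilt [0.00385565 0.03392099]
panel(side) 189 [-111.282152    -96.70398026  -86.9778916 ] 0.038908577780970344
```

View pics/s6.png

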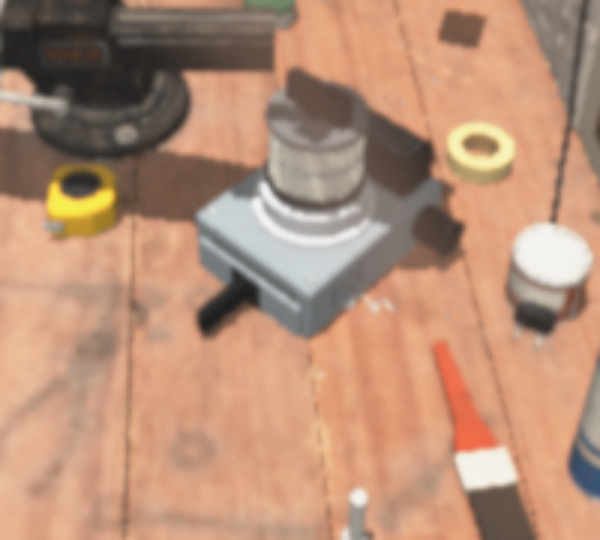

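The canister cap is at about 173 mm, which puts the lugs 8 mm below the rim. The bar is within 0.4° of the extractor's y axis, the cap is level, and the drawer panel is flush with the front. That means everything is locked in place, so I'll hand it in.

```bash
python3 -c "
from plant import order; print(order.job_done())"
```

```text
the job is handed in; nothing more can be done
None
```

The drawer is fully home and the canister is locked on its collar; I moved nothing else on the bench, and handed the job in at about 20 s, with no verdict returned.

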